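# Refit the rotor of a bench centrifuge and shut the lid

## Task

Put the loose rotor back on the drive shaft of the small open centrifuge: its recess only fits over the shaft's cross bar at the right angle, so press it down lightly and turn it slowly until it drops fully home, never forcing it. Let go of it, then close the lid completely. Leave the other things on the bench where they are.

Things in the scene. Friction and masses are not known exactly. Their poses are not given: they have to be found in the camera images.
- rotor: loose centrifuge rotor, upright on the bench, 0.18 to 0.35 kg: aluminium disc 90 mm in diameter, 26 mm thick, eight dark tube holes, round black knob on top. Origin: centre of the underside, z up. Underside recess 20 mm deep: two slots 6.5 mm wide, 32 mm long, crossing at right angles in the middle, along its x and y axes; so it fits the drive at each quarter turn, within about 3.5 degrees
- knob (a point): middle of the rotor's round black knob, 28 mm in diameter and 32 mm tall; on the rotor's axis, 42 mm above its underside (the knob spans 26 to 58 mm)
- centrifuge: small centrifuge, a white box 180 x 180 mm, 75 mm high, fixed to the bench; open on top: a round bowl 140 mm wide, 30 mm deep, the drive shaft standing at its centre. Origin: centre of its underside; its front (dark display) faces -x of its frame, the lid is hinged along its +y side
- seat (a point): middle of the drive's 40 mm wide flange, on the vertical shaft axis, 60 mm above the centrifuge's underside. When home, the rotor's origin is here and its underside rests on the flange. On the flange stands a steel cross bar through the axis, 24 mm long, 5 mm wide, 8 mm high, stopped at an angle that is not told (not tied to this point's axes)
- nose (a point): tip of the drive's round nose, on the axis 18 mm above the flange: 8.2 mm in diameter up to 11 mm, then tapering to 2 mm at the tip; it centres the rotor's recess. Until its slots meet the bar the rotor rests on the bar, 8 mm above home, then drops. The drive is stiff to turn (about 0.2 N m): it stays put under light pressing
- hinge (a point): the middle of the lid's hinge line, on the centrifuge's +y side, 77 mm above its origin and 90 mm from its axis; the hinge line runs along the centrifuge's x
- lid (a joint): lid angle in rad: 0 closed (its stop); starts open at 1.75 to 1.95, leaning outward to +y of the centrifuge. A stiff hinge (0.35 N m) holds it where it is left. It can be pushed over on its outer face from beyond, then pressed down from above
- lid_edge (a point): middle of the free edge of the lid's outer face (the top face when closed), 180 mm from the hinge line along the lid and 50 mm outward. The lid is a clear hood 180 x 180 mm, 50 mm high, walls 3 mm; closed, its top is 127 mm above the bench and clears the knob of a rotor that is home by about 6 mm
- jar: bystander: a glass jar with blue cap, 68 mm in diameter, 88 mm high; origin at the underside's centre
- tipbox: bystander: a grey pipette-tip box with clear lid, 72 x 72 mm, 66 mm high; origin at the underside's centre
- tuberack: bystander: an orange tube rack 70 x 160 mm with blue-capped tubes, 92 mm high; origin at the underside's centre
- bottle: bystander: a glass bottle, 80 mm in diameter, 140 mm high; origin at the underside's centre
- timer: bystander: a white bench timer 70 x 50 mm, 30 mm high; origin at the underside's centre
- bigjar: bystander: a glass jar with blue cap, 90 mm in diameter, 120 mm high; origin at the underside's centre
Things that resemble listed ones, but are neither listed nor needed, are in the scene too. Leave any purple or yellow look-alike of the rotor alone.

How it is judged:
By the outcome, as a careful person would: the job done as asked, in the order asked, and still so for the second after the job is handed in, with the robot touching nothing.
It also fails if it takes over 72 s, if anything falls off the work surface, if the arm or the gripper's body presses on something with over 40 N, if the wrist force passes 120 N, or if a joint passes its speed limit or range.

## Robot

A 6-joint arm with a two-finger parallel gripper is mounted at the origin on the work surface. World frame = base frame: x ahead of the robot, y to its left, z up, the work surface at z = 0. Lengths are in m, angles in rad, forces in N, time in s.
With the tool pointing down it reaches from about 0.3 to 0.825 m from the base axis. Payload 5.4 kg.
Tool frame: the origin (TCP) lies at the very end of the fingers, on their centre line; the grasp point (between the pads) lies 19 mm behind it; z points along the fingers, y is the line along which they close (so a half turn about z gives the same grasp; the last joint's range is limited). The gripper opens to 92 mm and grips with 3 to 60 N. Pads are 20 mm wide; open, the fingers measure 128 mm over their backs; the gripper's body (75 mm by 189 mm) begins 69 mm behind the grasp point.
Start: joints at [-0.21, 0.158, 1.597, -0, 1.386, -0.21], TCP at [0.575, -0, 0.215] pointing down, gripper open.
Joint ranges: [-2.91, 2.91], [-0.94, 2.29], [0.18, 2.7], [-1.29, 4.43], [0.17, 2.64], [-3, 3]. Speed limits (rad/s): [2.57, 2.57, 3.14, 3.14, 3.14, 3.14].

## Interface

Orientations are given as a rotation vector (axis times angle).
In Python, from bench import robot gives the robot as it stands. The module is installed in compiled form; this text tells all that it offers.
- The arm moves only by the shell command python3 -m handwheel 'ROWS'. ROWS is JSON, a list that holds one entry, the list of rows, each a list of 5 numbers: the shift along the tool's x, y, z in mm, then the turn about the tool's z in degrees, then the opening, from 0 (shut) to 1 (fully open). A call has 1 to 20 rows; each row shifts and turns the commanded pose from where the row before left it, along the tool's axes as they then stand; what a row does not reach is not made up. A row lasts 1/12 s, in which the tool goes at most 41.7 mm and 7.16 degrees, less where a joint would pass 70% of its speed; a pose out of reach is approached as far as the arm can. A call is refused whole if a number of a shift passes 41.7 or a number of a turn 7.16, either way. A call with a gripper value outside its range is refused whole. The fingers move at their own pace and stop on an object; the grip force is fixed at half the most. Time passes only in rows, so rows that do not move let the fingers close. It gives the time, the measured TCP pose, the force, the opening and the grip force at its end, in the units of the state.
- robot.get_state(): the state, without advancing time (a new reading comes with each control period).
- robot.get_image(name): name is "scene" or "side" or "wrist"; returns the picture (400x640x3 uint8, red, green, blue); there is no depth.
- robot.camera_model(name): a dict with "camera_matrix" (3x3 intrinsics, pixels), "rvec" (rotation vector, rad) and "tvec" (3), from world to camera coordinates, as OpenCV has them. Camera axes: x right, y down, z forward; pixel columns grow to the right and rows downward; lengths in m; the calibration is good to about 2 mm. The wrist camera is an equidistant fisheye: a pixel r from the principal point sees the ray r / f radians off the axis. A picture is of the moment at which its call begins: read the wrist's pose just before it. camera_model takes no time and is no camera call; for the wrist camera it gives the pose at the moment of the call.
- robot.close_job(): hands the job in; it is judged then, once.
The state is a dict: "time": time; "joint_pos": joint angles; "qvel": joint speeds; "joint_efforts": joint torques, N m; "position": TCP position; "ee_rot": TCP orientation; "ft_force": force on the tool from outside, world axes, zero at the start; "ft_torque": the same for the moment, N m; "width": finger opening in m; "grasp_force": force on a finger pad.
Only numpy, scipy, OpenCV 4.12 (cv2) and the standard library are available. Lean on these libraries where they do the work, as an engineer would, in place of code of your own. Each camera call takes 0.05 s, during which the arm holds its last target. There are 200 camera calls.

## Working session

There is one attempt and no reset: what is moved stays moved. The work goes in short steps, Python scripts to look and compute and a shell command to move; the robot and the scene stay as the last step left them, time stands still between calls to the robot, and variables do not carry over. Pictures are saved under pics/ and viewed, at most 10 in all, crops included, and the job is handed in when it is done.

```bash
mkdir -p pics; cat > h.py <<'E'
import numpy as np, cv2
from bench import robot
def snap(n,f):
    m=robot.camera_model(n); im=robot.get_image(n); cv2.imwrite(f,im[:,:,::-1]); return im,m
def ray(m,u,v,fish=False):
    K=np.array(m["camera_matrix"]);R=cv2.Rodrigues(np.array(m["rvec"],float))[0];t=np.array(m["tvec"],float).ravel()
    a=np.array([(u-K[0,2])/K[0,0],(v-K[1,2])/K[1,1]])
    if fish:
        r=np.linalg.norm(a);d=np.r_[a/max(r,1e-9)*np.sin(r),np.cos(r)]
    else: d=np.r_[a,1]
    return -R.T@t,R.T@d
def onz(m,u,v,z,fish=False):
    o,d=ray(m,u,v,fish);return o+d*(z-o[2])/d[2]
def two(r1,r2):
    A=[];b=[]
    S=np.zeros((3,3));q=np.zeros(3)
    for o,d in (r1,r2):
        d=d/np.linalg.norm(d);P=np.eye(3)-np.outer(d,d);S+=P;q+=P@o
    return np.linalg.solve(S,q)
def proj(m,p,fish=False):
    K=np.array(m["camera_matrix"]);R=cv2.Rodrigues(np.array(m["rvec"],float))[0];t=np.array(m["tvec"],float).ravel()
    c=R@np.array(p)+t
    if fish:
        r=np.hypot(c[0],c[1]);th=np.arctan2(r,c[2]);a=c[:2]/max(r,1e-9)*th
    else:a=c[:2]/c[2]
    return K[0,0]*a[0]+K[0,2],K[1,1]*a[1]+K[1,2]
E
python3 - <<'E'
from h import *
ims=[snap(n,f"pics/{n}0.png") for n in("scene","side","wrist")]
import pickle;pickle.dump(ims,open("i0.pkl","wb"))
for i,m in ims:print(m)
E
```

```text
{'camera_matrix': array([[413.63788037,   0.        , 318.79968804],
       [  0.        , 413.63788037, 195.40885985],
       [  0.        ,   0.        ,   1.        ]]), 'rvec': array([ 0.73036807,  2.51385723, -1.20919367]), 'tvec': array([ 0.51615498, -0.0509012 ,  1.36652742])}
{'camera_matrix': array([[508.24138202,   0.        , 319.70780027],
       [  0.        , 508.24138202, 191.18584905],
       [  0.        ,   0.        ,   1.        ]]), 'rvec': array([ 0.46525232, -2.6764964 ,  1.2758719 ]), 'tvec': array([0.52012664, 0.25837091, 1.14790035])}
{'camera_matrix': array([[309.70691629,   0.        , 315.15312121],
       [  0.        , 309.70691629, 201.54040097],
       [  0.        ,   0.        ,   1.        ]]), 'rvec': array([-2.85967171e+00,  1.17460725e-05,  2.78270854e-03]), 'tvec': array([-0.57340642, -0.03207435,  0.39185443])}
```

View pics/scene0.png

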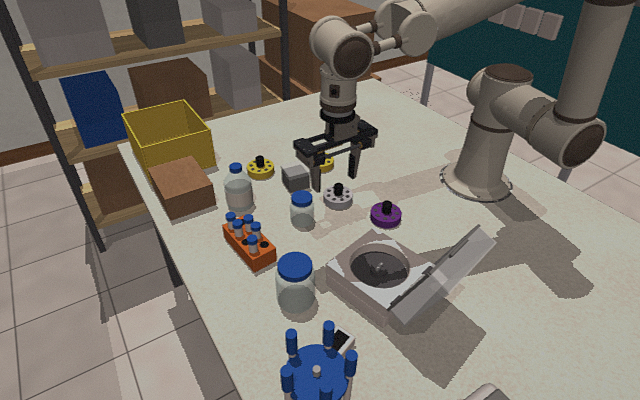

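View pics/side0.png

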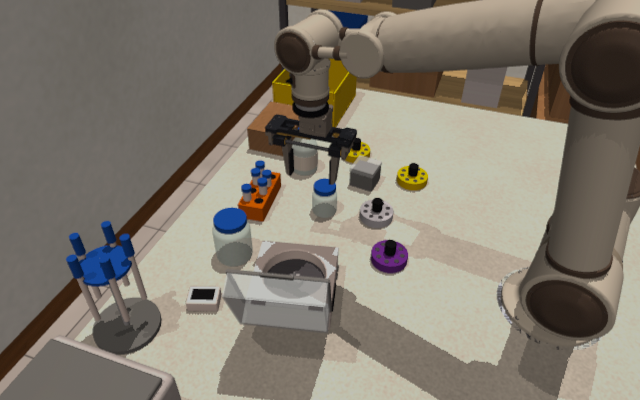

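View pics/wrist0.png

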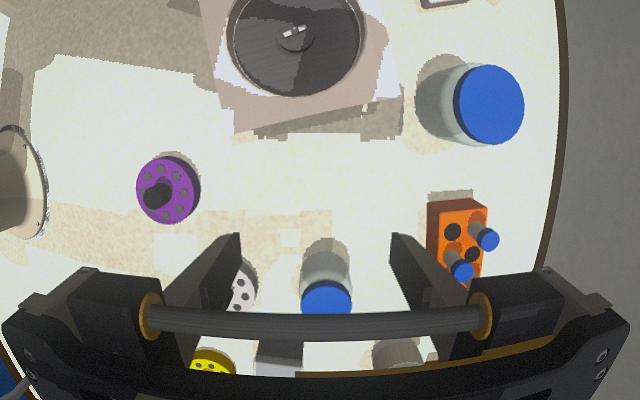

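The silver disc with the black knob is the rotor, at scene (338,195), side (377,213) and wrist (240,285). The look-alikes are purple at scene (386,214), yellow at (261,167) and yellow at (323,163). The centrifuge bowl is at scene (380,265) and wrist (295,40), with the bar at wrist about (293,33). I'll measure these next and check the choice in a close crop.

```bash
python3 - <<'E'
from h import *
import pickle
(s,ms),(d,md),(w,mw)=pickle.load(open("i0.pkl","rb"))
for m in(ms,md,mw):
    print("cam",ray(m,320,200)[0].round(3))
print("rough rotor top",onz(ms,338,186,.058),onz(md,377,202,.058))
a=cv2.resize(s[170:215,310:410],None,fx=6,fy=6,interpolation=2)
b=cv2.resize(d[190:235,340:410],None,fx=6,fy=6,interpolation=2)
c=cv2.resize(w[0:60,210:310],None,fx=6,fy=6,interpolation=2)
H=np.zeros((600,800,3),np.uint8)
H[:270,:360]=a[:,:360][:270];H[:270,370:790]=b;H[280:600,:600]=c[:320]
cv2.imwrite("pics/crop1.png",H[:,:,::-1])
for z in(.06,.078):print("nose",z,onz(mw,293,33,z,True))
print("nose scene/side",onz(ms,379,266,.078),onz(md,297,273,.078))
# bowl rim from wrist: dark region
g=cv2.cvtColor(w,cv2.COLOR_RGB2GRAY)
# box corners rough, lid free edge
print("lid edge scene corners tri?",[two(ray(ms,*p),ray(md,*q)).round(3) for p,q in [((480,226),(330,277)),((496,240),(225,273))]])
print("jar",onz(ms,302,198,.088),"bigjar",onz(ms,295,267,.12),"tipbox",onz(ms,296,172,.066))
E
```

```text
cam [1.04  0.642 0.802]
cam [0.252 0.862 0.921]
cam [0.574 0.078 0.384]
rough rotor top [ 0.45026222 -0.14982472  0.058     ] [ 0.4458219 -0.149846   0.058    ]
nose 0.06 [0.55068215 0.16540658 0.06      ]
nose 0.078 [0.55198571 0.16055642 0.078     ]
nose scene/side [0.56139421 0.17493307 0.078     ] [0.54578489 0.16781274 0.078     ]
lid edge scene corners tri? [array([0.43 , 0.302, 0.246]), array([0.555, 0.414, 0.347])]
jar [ 0.58983811 -0.12512738  0.088     ] bigjar [0.74632096 0.10691994 0.12      ] tipbox [ 0.52585304 -0.26822289  0.066     ]
```

View pics/crop1.png

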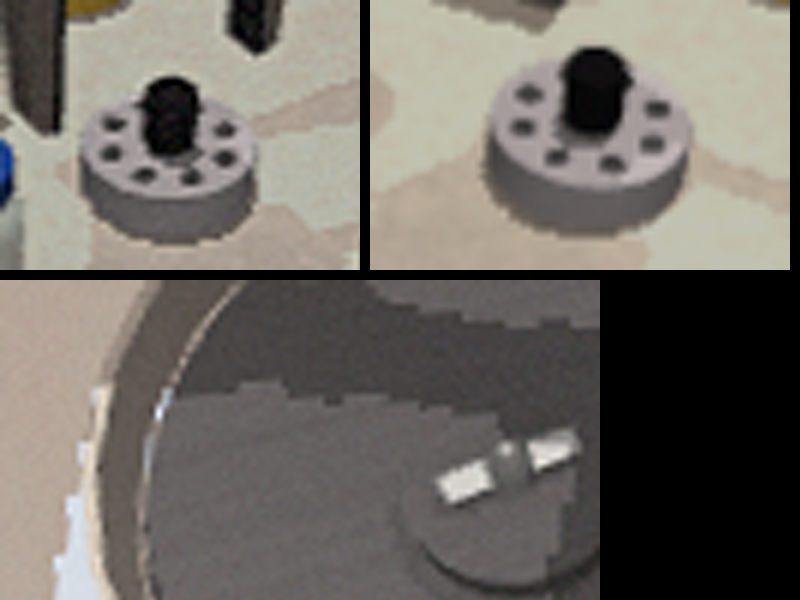

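The crop confirms the silver rotor with black knob at scene (338.5,185). The steel bar runs from about wrist (286,34.7) to (304,27.5), and the nose tip is at about (294.5,27.5). Next I'll put the wrist camera over the rotor for an accurate fix.

```bash
python3 - <<'E'
from h import *
import pickle
(s,ms),(d,md),(w,mw)=pickle.load(open("i0.pkl","rb"))
st=robot.get_state();print(st["time"],st["position"]);print(cv2.Rodrigues(np.array(st["ee_rot"]))[0].round(3))
print(two(ray(ms,338.5,185),ray(md,377,200.3)))
a=onz(mw,285.8,34.7,.068,True);b=onz(mw,304.2,27.5,.068,True);print(a,b,np.degrees(np.arctan2(*(b-a)[1::-1])),np.linalg.norm(b-a))
print("tip",onz(mw,294.5,27.5,.078,True),"timer",onz(md,204,296,.03))
E
```

```text
0.15 [5.74527320e-01 9.58997621e-05 2.13855244e-01]
[[ 0.     1.    -0.001]
 [ 1.    -0.     0.   ]
 [ 0.    -0.001 -1.   ]]
[ 0.44701082 -0.1525611   0.05999358]
[0.54398079 0.1616175  0.068     ] [0.56254524 0.16907038 0.068     ] 21.873478279725678 0.0200046003812531
tip [0.55342326 0.16638644 0.078     ] timer [0.73126302 0.26093831 0.03      ]
```

```bash
python3 -m handwheel '[[[-36,-21,0,0,1],[-36,-21,0,0,1],[-36,-21,0,0,1],[-36,-21,0,0,1],[-36,-21,0,0,1],[-36,-22,0,0,1],[0,0,0,0,1],[0,0,0,0,1]]]'
python3 - <<'E'
from h import *
st=robot.get_state();print(st["time"],st["position"])
w,m=snap("wrist","pics/w1.png")
c=proj(m,(.447,-.152,.058),True);print(c,proj(m,(.447,-.152,.026),True))
x,y=int(c[0]),int(c[1])
cv2.imwrite("pics/w1c.png",cv2.resize(w[max(0,y-60):y+60,max(0,x-80):x+80,::-1],None,fx=5,fy=5)[:600,:800]);print(max(0,x-80),max(0,y-60))
E
```

```text
time: 0.82
position: [0.4473, -0.217, 0.2144]
ee_rot: [-2.226, -2.216, -0.0]
ft_force: [0.0, 0.7, -0.5]
width: 0.0918
grasp_force: 0.0
0.8167 [ 0.44728774 -0.21697012  0.21441218]
(np.float64(315.2402359595954), np.float64(126.50543685361765)) (np.float64(315.24419958798165), np.float64(125.41365444255342))
235 66
```

View pics/w1c.png

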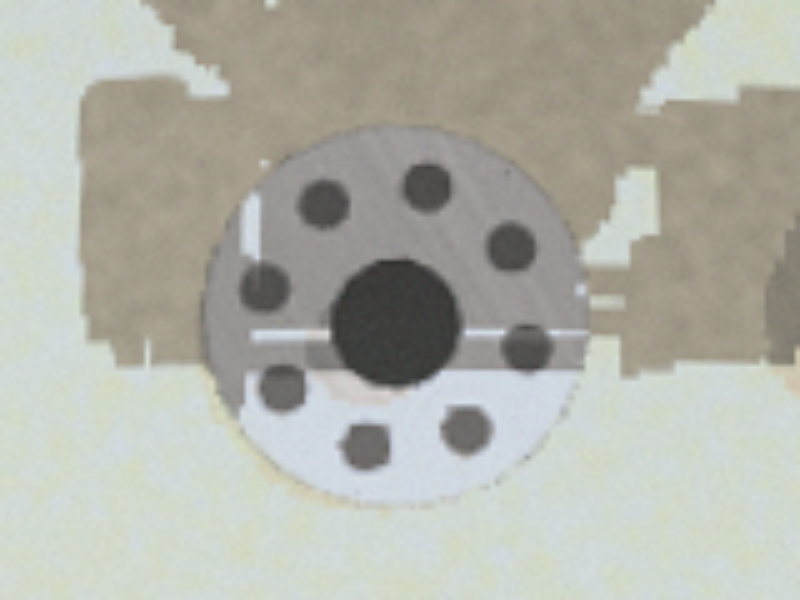

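The wrist view shows the disc centred at crop (396,316), the knob at (396,322), and one hole at (527,348), so the hole pattern sits at about -13° (mod 45).

```bash
python3 - <<'E'
from h import *
m=robot.camera_model("wrist")
f=lambda x,y,z:onz(m,235+(x-2)/5,66+(y-2)/5,z,True)
print(f(396,322,.058),f(396,316,.026))
P=np.array([f(x,y,.026) for x,y in[(324,204),(428,187),(511,247),(527,348),(466,430),(366,446),(282,388),(265,288)]])[:,:2]
c=P.mean(0);a=np.degrees(np.arctan2(*(P-c).T[::-1]));print(c,(a%45).round(1),np.hypot(*(P-c).T))
E
```

```text
[ 0.44606719 -0.15435439  0.058     ] [ 0.44591937 -0.15457802  0.026     ]
[ 0.44593889 -0.15482607] [31.9 31.3 31.8 31.8 31.5 31.7 31.6 31.8] [0.03103675 0.03104345 0.0310315  0.03104064 0.03094513 0.0309392
 0.03113039 0.03094893]
```

```bash
python3 -m handwheel '[[[31,-1,0,0,1],[31.5,-0.5,0,0,1],[0,0,36,0,1],[0,0,36,0,1],[0,0,36,0,1],[0,0,36,0,1],[0,0,24,0,1],[0,0,14,0,1],[0,0,0,0,1],[0,0,0,0,0],[0,0,0,0,0],[0,0,0,0,0],[0,0,0,0,0],[0,0,0,0,0],[0,0,0,0,0],[0,0,0,0,0]]]'
```

```text
time: 2.2
position: [0.447, -0.1532, 0.033]
ee_rot: [2.221, 2.221, 0.0]
ft_force: [0.5, -0.0, 0.3]
width: 0.0474
grasp_force: 0.0
```

```bash
python3 -m handwheel '[[[-1,-0.5,0,0,0],[0,0,0,0,0],[0,0,0,0,0],[0,0,0,0,0],[0,0,0,0,0],[0,0,0,0,0],[0,0,0,0,0],[0,0,0,0,0]]]'
```

```text
time: 2.87
position: [0.4462, -0.1541, 0.0326]
ee_rot: [-2.221, -2.221, 0.0]
ft_force: [-0.7, -1.2, 1.0]
width: 0.0274
grasp_force: 30.0
```

```bash
python3 -m handwheel '[[[0,0,-15,0,0],[0,0,-30,0,0],[0,0,-35,0,0],[0,0,-35,0,0],[0,0,-35,0,0],[10,10,-32,0,0],[31,12,0,0,0],[31,12,0,0,0],[31,12,0,0,0],[31,12,0,0,0],[31,12,0,0,0],[31,12,0,0,0],[31,12,0,0,0],[27,12,0,0,0],[0,0,0,0,0],[0,0,0,0,0]]]'
python3 - <<'E'
from h import *
st=robot.get_state();print(st["time"],st["position"],st["ft_force"],st["width"])
w,m=snap("wrist","pics/w2.png")
import pickle;pickle.dump((w,m),open("w2.pkl","wb"))
x,y=map(int,proj(m,(.553,.166,.068),True));print(x,y)
H=np.zeros((600,800,3),np.uint8)
H[:400,:400]=cv2.resize(w[max(0,y-25):y+25,x-25:x+25,::-1],(400,400))
H[:250,400:]=cv2.resize(w[:,:,::-1],(400,250))
cv2.imwrite("pics/w2c.png",H);print(max(0,y-25),x-25)
E
```

```text
time: 4.2
position: [0.5518, 0.1012, 0.2135]
ee_rot: [-2.217, -2.223, 0.002]
ft_force: [-0.1, -1.0, -2.6]
width: 0.027
grasp_force: 30.0
4.2 [0.55177419 0.10122812 0.21348131] [-0.05120315 -0.99036696 -2.56347376] 0.027028438210255613
317 127
102 292
```

View pics/w2c.png

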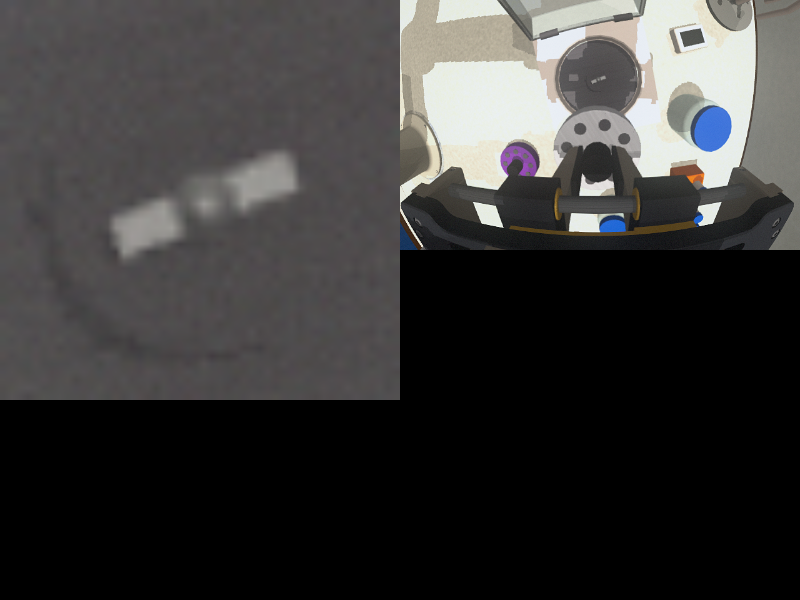

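The bar runs from crop (117,236) to (293,170), with the nose tip at (207,203). The rotor is held upright, and the hinge line runs from about wrist (229,53) to (392,25).

```bash
python3 - <<'E'
from h import *
import pickle
w,m=pickle.load(open("w2.pkl","rb"))
f=lambda x,y,z:onz(m,292+(x-3.5)/8,102+(y-3.5)/8,z,True)
a,b=f(117,236,.068),f(293,170,.068);print((a+b)/2,f(207,203,.078),np.linalg.norm(b-a),np.degrees(np.arctan2(*(b-a)[1::-1])))
h=[onz(m,229,53,.08,True),onz(m,392,25,.08,True)];d=h[1]-h[0];print(h,np.degrees(np.arctan2(d[1],d[0])))
# lid free edge
print("lid edge dir est", two(ray(m,(500-400)*1.6,0,True),ray(m,229,53,True)))
# bowl edge circle
g=cv2.cvtColor(w,cv2.COLOR_RGB2GRAY)
# rotor in-hand: dark holes
x=(g[150:260,230:400]<90).astype(np.uint8)
n,l,s,c=cv2.connectedComponentsWithStats(x)
for i in range(1,n):
    if 60<s[i,4]<1200:
        u,v=c[i]+[230,150];print(s[i,4],(u,v),onz(m,u,v,.2135-.0326+.026,True))
E
```

```text
[0.55271321 0.16620114 0.068     ] [0.55293123 0.1665859  0.078     ] 0.023804160411792816 20.959829119073127
[array([0.46534941, 0.24370631, 0.08      ]), array([0.62640889, 0.27305855, 0.08      ])] 10.328500472795783
lid edge dir est [0.55136412 0.17923515 0.38394956]
63 (np.float64(272.3333333333333), np.float64(165.33333333333334)) [0.52610778 0.14976118 0.2069    ]
255 (np.float64(327.0901960784314), np.float64(199.75294117647059)) [0.55817875 0.12902551 0.2069    ]
246 (np.float64(287.8861788617886), np.float64(205.9227642276423)) [0.53474851 0.12511074 0.2069    ]
227 (np.float64(358.1409691629956), np.float64(221.75770925110132)) [0.57739933 0.11510956 0.2069    ]
```

```bash
python3 -m handwheel '[[[33,0.6,0,0,0],[33,0.6,0,0,0],[0,0,20,6,0],[0,0,25,6,0],[0,0,25,6,0],[0,0,15,6,0],[0,0,10,6,0],[0,0,5,6,0],[0,0,0,0,0],[0,0,0,0,0]]]'
```

```text
time: 5.08
position: [0.5531, 0.1648, 0.1143]
ee_rot: [-2.798, -1.428, 0.002]
ft_force: [0.7, -0.5, -2.2]
width: 0.0273
grasp_force: 30.0
```

```bash
python3 -m handwheel '[[[2,-1.4,0,0,0],[0,0,3,0,0],[0,0,3,0,0],[0,0,0,0,0],[0,0,0,0,0]]]'; python3 -m handwheel '[[[0,0,2,0,0],[0,0,2,0,0],[0,0,0,0,0],[0,0,0,0,0]]]'
```

```text
time: 5.5
position: [0.5533, 0.1684, 0.1084]
ee_rot: [-2.799, -1.427, 0.001]
ft_force: [-0.9, 1.1, -3.3]
width: 0.0269
grasp_force: 30.0
time: 5.83
position: [0.5534, 0.1684, 0.1044]
ee_rot: [-2.799, -1.426, 0.001]
ft_force: [-0.2, 0.5, -2.2]
width: 0.0273
grasp_force: 30.0
```

```bash
python3 -m handwheel '[[[0,0,1.5,0,0],[0,0,1.5,0,0],[0,0,0,0,0],[0,0,0,0,0]]]'; python3 -m handwheel '[[[0,0,1,0,0],[0,0,0,0,0],[0,0,0,0,0]]]'
```

```text
time: 6.17
position: [0.5534, 0.1684, 0.1014]
ee_rot: [-2.799, -1.426, 0.0]
ft_force: [0.2, -0.1, -2.0]
width: 0.0271
grasp_force: 30.0
time: 6.42
position: [0.5536, 0.1684, 0.1006]
ee_rot: [2.799, 1.426, 0.0]
ft_force: [-0.2, 0.6, -2.4]
width: 0.0269
grasp_force: 30.0
```

```bash
python3 -m handwheel '[[[0,0,1,0,0],[0,0,0,0,0],[0,0,0,0,0]]]'; python3 -m handwheel '[[[0,0,1,0,0],[0,0,0,0,0],[0,0,0,0,0]]]'
```

```text
time: 6.67
position: [0.5538, 0.1685, 0.1005]
ee_rot: [2.799, 1.426, 0.001]
ft_force: [-1.8, 0.4, 4.6]
width: 0.0271
grasp_force: 30.0
time: 6.92
position: [0.554, 0.1687, 0.1003]
ee_rot: [2.799, 1.426, 0.002]
ft_force: [-5.8, -0.5, 9.9]
width: 0.0273
grasp_force: 30.0
```

```bash
python3 -m handwheel '[[[-0.3,-0.4,-0.5,0,0],[0,0,0,-1,0],[0,0,0,-1,0],[0,0,0,-1,0],[0,0,0,0,0]]]'; python3 -m handwheel '[[[0,0,0,-1,0],[0,0,0,-1,0],[0,0,0,-1,0],[0,0,0,0,0]]]'
```

```text
time: 7.33
position: [0.554, 0.1685, 0.1004]
ee_rot: [2.76, 1.5, 0.003]
ft_force: [-2.0, -0.5, 6.2]
width: 0.0271
grasp_force: 30.0
time: 7.67
position: [0.5542, 0.1685, 0.1004]
ee_rot: [2.719, 1.571, 0.004]
ft_force: [-0.9, 0.1, 5.9]
width: 0.0271
grasp_force: 30.0
```

```bash
python3 -m handwheel '[[[0,0,0,-2,0],[0,0,0,-2,0],[0,0,0,-2,0],[0,0,0,-2,0],[0,0,0,-2,0],[0,0,0,-2,0],[0,0,0,-2,0],[0,0,0,0,0]]]'; python3 -m handwheel '[[[0,0,0,-1.5,0],[0,0,0,-1.5,0],[0,0,0,0,0]]]';python3 -m handwheel '[[[0,0,0,-1.5,0],[0,0,0,-1.5,0],[0,0,0,0,0]]]'
```

```text
time: 8.33
position: [0.5539, 0.1686, 0.0997]
ee_rot: [2.508, 1.891, 0.003]
ft_force: [0.3, 1.0, 2.2]
width: 0.0272
grasp_force: 30.0
time: 8.58
position: [0.5527, 0.1682, 0.0984]
ee_rot: [-2.459, -1.955, 0.001]
ft_force: [0.3, -0.4, -3.4]
width: 0.0273
grasp_force: 30.0
time: 8.83
position: [0.5526, 0.1682, 0.0984]
ee_rot: [-2.407, -2.018, 0.001]
ft_force: [-0.0, -0.3, -2.3]
width: 0.0266
grasp_force: 30.0
```

It dropped into the slots at about the predicted angle, and the contact force is gone. I'll lower it gently the rest of the way.

```bash
python3 -m handwheel '[[[0,0,1.5,0,0],[0,0,1.5,0,0],[0,0,0,0,0]]]'; python3 -m handwheel '[[[0,0,1.5,0,0],[0,0,0.7,0,0],[0,0,0,0,0],[0,0,0,0,0]]]';python3 -m handwheel '[[[0,0,0.8,0,0],[0,0,0,0,0],[0,0,0,0,0]]]'
```

```text
time: 9.08
position: [0.5528, 0.1683, 0.0955]
ee_rot: [-2.407, -2.018, 0.001]
ft_force: [0.1, 0.3, -3.3]
width: 0.027
grasp_force: 30.0
time: 9.42
position: [0.553, 0.1684, 0.0938]
ee_rot: [-2.407, -2.019, 0.0]
ft_force: [0.1, 0.1, -2.6]
width: 0.0271
grasp_force: 30.0
time: 9.67
position: [0.553, 0.1684, 0.0931]
ee_rot: [-2.407, -2.019, 0.0]
ft_force: [0.6, -0.7, -2.4]
width: 0.0271
grasp_force: 30.0
```

```bash
python3 -m handwheel '[[[0,0,0.8,0,0],[0,0,0,0,0],[0,0,0,0,0]]]'; python3 -m handwheel '[[[0,0,0.8,0,0],[0,0,0,0,0],[0,0,0,0,0]]]'
```

```text
time: 9.92
position: [0.5532, 0.1685, 0.0926]
ee_rot: [2.406, 2.019, 0.001]
ft_force: [-0.7, 0.6, -0.6]
width: 0.0271
grasp_force: 30.0
time: 10.17
position: [0.5533, 0.1685, 0.0926]
ee_rot: [2.406, 2.019, 0.001]
ft_force: [-3.1, 0.0, 6.1]
width: 0.0268
grasp_force: 30.0
```

Home: z matches the prediction, 0.0926. Now release and rise, then look.

```bash
python3 -m handwheel '[[[0,0,-1,0,0],[0,0,0,0,1],[0,0,0,0,1],[0,0,0,0,1],[0,0,0,0,1],[0,0,0,0,1],[0,0,0,0,1],[0,0,0,0,1],[0,0,0,0,1],[0,0,-10,0,1],[0,0,-30,0,1],[0,0,-40,0,1],[0,0,-40,0,1],[0,0,-40,0,1],[0,0,-40,0,1],[0,0,-10,-5,0],[0,0,0,-5,0],[0,0,0,-5,0],[0,0,0,-5,0],[0,0,0,0,0]]]'
python3 - <<'E'
from h import *
st=robot.get_state();print(cv2.Rodrigues(np.array(st["ee_rot"]))[0].round(3))
s,ms=snap("scene","pics/s3.png");d,md=snap("side","pics/d3.png")
H=np.hstack([cv2.resize(s[190:350,300:520],None,fx=1.8,fy=1.8),cv2.resize(d[220:380,190:400],None,fx=1.8,fy=1.8)])
cv2.imwrite("pics/c3.png",H[:,:,::-1])
print(proj(ms,(.553,.1675,.118)),proj(md,(.553,.1675,.118)))
E
```

```text
time: 11.83
position: [0.553, 0.1684, 0.3034]
ee_rot: [2.016, 2.408, 0.001]
ft_force: [-0.2, 0.5, 1.0]
width: 0.0608
grasp_force: 0.0
[[-0.176  0.984  0.001]
 [ 0.984  0.176  0.   ]
 [-0.     0.001 -1.   ]]
(np.float64(381.6064486047429), np.float64(250.58222015273617)) (np.float64(293.5240482468208), np.float64(259.4771034835712))
```

View pics/c3.png

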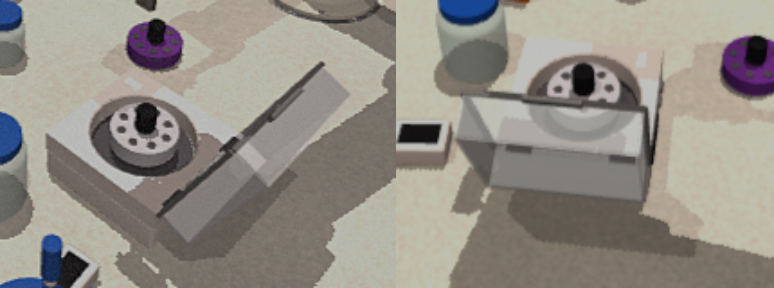

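The rotor sits level and home, with its knob at scene about (382,248) as predicted. The lid is still open. Next I'll go beyond the lid.

```bash
python3 -m handwheel '[[[38,0,0,0,0],[38,0,0,0,0],[38,0,0,0,0],[38,0,0,0,0],[38,0,0,0,0],[38,0,0,0,0],[38,0,0,0,0],[0,0,0,0,0],[0,0,25,0,0],[0,0,30,0,0],[0,0,30,0,0],[0,0,20,0,0],[0,0,0,0,0],[0,0,0,0,0]]]'
```

```text
time: 13.1
position: [0.5063, 0.4298, 0.1967]
ee_rot: [-2.021, -2.405, 0.004]
ft_force: [0.5, 0.3, 0.6]
width: 0.0007
grasp_force: 0.0
```

```bash
python3 -m handwheel '[[[-12,0,0,0,0],[-12,0,0,0,0],[-12,0,0,0,0],[-10,0,0,0,0],[-10,0,0,0,0],[-10,0,0,0,0],[-10,0,0,0,0],[-10,0,0,0,0],[-10,0,0,0,0],[-10,0,0,0,0]]]';python3 -m handwheel '[[[-10,0,0,0,0],[-10,0,0,0,0],[-10,0,0,0,0],[-10,0,0,0,0],[-10,0,0,0,0],[0,0,0,0,0]]]'
```

```text
time: 13.93
position: [0.5257, 0.3255, 0.1984]
ee_rot: [2.019, 2.406, 0.003]
ft_force: [-0.3, 2.7, 2.8]
width: 0.0003
grasp_force: 1.7
time: 14.43
position: [0.5347, 0.2745, 0.1978]
ee_rot: [2.021, 2.404, -0.001]
ft_force: [-0.8, 0.3, 1.3]
width: 0.0006
grasp_force: 0.4
```

```bash
python3 -m handwheel '[[[-9,0,0,0,0],[-9,0,0,0,0],[-9,0,0,0,0],[-9,0,0,0,0],[-9,0,0,0,0],[0,0,0,0,0]]]'
python3 - <<'E'
from h import *
s,ms=snap("scene","pics/s4.png");d,md=snap("side","pics/d4.png")
H=np.hstack([s[120:350,280:520],d[150:380,150:420]])
cv2.imwrite("pics/c4.png",cv2.resize(H[:,:,::-1],None,fx=1.5,fy=1.5))
E
```

```text
time: 14.93
position: [0.5413, 0.2301, 0.1965]
ee_rot: [-2.021, -2.404, 0.005]
ft_force: [1.1, 1.0, 0.4]
width: 0.0005
grasp_force: 0.0
```

View pics/c4.png

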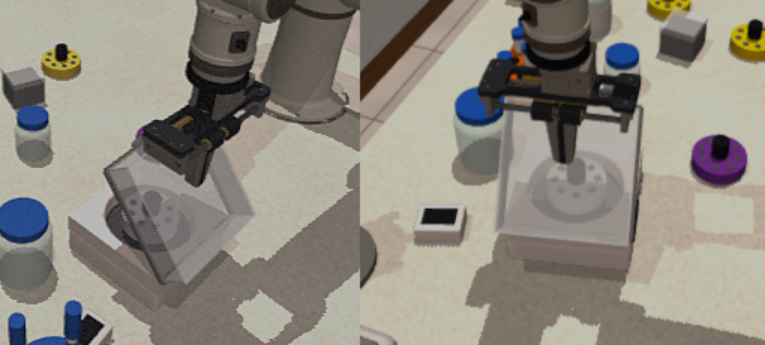

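The lid is pushed over to about 0.8 rad and leans over the bowl. Its free edge is near scene crop (105,170). Now I'll press it down from above.

```bash
python3 -m handwheel '[[[10,0,-15,0,0],[0,0,-30,0,0],[0,0,-35,0,0],[-20,0,0,0,0],[-20,0,0,0,0],[-18,0,0,0,0],[0,0,15,0,0],[0,0,15,0,0],[-2,0,10,0,0],[-4,0,10,0,0],[-4,0,10,0,0],[-4,0,10,0,0],[0,0,0,0,0]]]'
```

```text
time: 16.12
position: [0.554, 0.1694, 0.2095]
ee_rot: [2.019, 2.401, 0.002]
ft_force: [0.9, 0.5, 1.4]
width: 0.0003
grasp_force: 1.1
```

```bash
python3 -m handwheel '[[[-5,0,10,0,0],[-5,0,10,0,0],[-5,0,10,0,0],[-5,0,10,0,0],[-5,0,10,0,0],[-5,0,10,0,0],[-4,0,8,0,0],[-4,0,6,0,0],[0,0,0,0,0]]]';python3 -m handwheel '[[[0,0,5,0,0],[0,0,3,0,0],[0,0,0,0,0]]]'
```

```text
time: 16.87
position: [0.5578, 0.1334, 0.1312]
ee_rot: [-2.018, -2.403, 0.004]
ft_force: [-0.5, 0.3, 0.5]
width: 0.0006
grasp_force: 0.0
time: 17.12
position: [0.5592, 0.1337, 0.1273]
ee_rot: [2.018, 2.407, -0.001]
ft_force: [-4.4, -2.8, 11.6]
width: 0.0004
grasp_force: 5.6
```

```bash
python3 -m handwheel '[[[0,0,1.5,0,0],[0,0,0,0,0]]]'; python3 -m handwheel '[[[0,0,-15,0,0],[0,0,-35,0,0],[0,0,-40,0,0],[0,0,-40,0,0],[-40,0,0,0,0],[-40,0,0,0,0],[-40,0,0,0,0],[-40,0,0,0,0],[0,0,0,0,0]]]'
python3 - <<'E'
from h import *
s,ms=snap("scene","pics/s5.png");d,md=snap("side","pics/d5.png")
H=np.hstack([s[120:350,220:490],d[130:360,150:430]])
cv2.imwrite("pics/c5.png",cv2.resize(H[:,:,::-1],None,fx=1.45,fy=1.45))
E
```

```text
time: 17.28
position: [0.5593, 0.1337, 0.1272]
ee_rot: [2.018, 2.407, -0.001]
ft_force: [-8.6, -2.6, 18.8]
width: 0.0007
grasp_force: 9.2
time: 18.03
position: [0.5875, -0.0297, 0.2536]
ee_rot: [2.025, 2.399, -0.003]
ft_force: [0.8, 0.0, 0.8]
width: 0.0005
grasp_force: 0.0
```

View pics/c5.png

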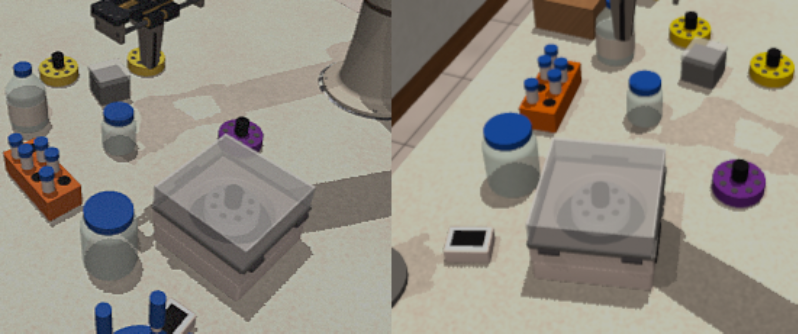

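The lid is fully closed and flat over the seated rotor at scene crop (235,195). The arm is clear and the other things on the bench haven't moved.

```bash
python3 -c "
from bench import robot
print(robot.close_job())"
```

```text
the job is handed in; nothing more can be done
None
```

The rotor is seated fully home on the drive shaft and released, the lid is closed down to its stop, and I handed the job in at about 18 s with nothing else on the bench disturbed.

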